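Fit and proof-pull a picture-frame hanger

ROBOT

A 7-joint arm with a two-finger parallel gripper is mounted at the origin on the work surface. World frame = base frame: x ahead of the robot, y to its left, z up, the work surface at z = 0. Lengths are in m, angles in rad, forces in N, time in s.
With the tool pointing down it reaches from about 0.4 to 0.875 m from the base axis. Payload 19.3 kg.
Tool frame: the origin (TCP) lies midway between the tips of the shut fingers; the grasp point (between the pads) lies 19 mm behind it (bot.pinch_z is the distance from the TCP to the grasp point, in m); z points along the fingers, y is the line along which they close (so a half turn about z gives the same grasp; the last joint's range is limited). The gripper opens to 85 mm and grips with 20 to 120 N. Pads are 22 mm wide; open, the fingers measure 114 mm over their backs; the gripper's body (76 mm by 85 mm) begins 54 mm behind the grasp point. The pads swing forward as they close: fully open they stand 13 mm farther back than shut.
Start: joints at [1.199, 0.521, -0.036, 1.599, 0.021, 1.021, -0.113], TCP at [0.186, -0.597, 0.231] pointing down, gripper open.
Joint ranges: [-2.91, 2.91], [-0.3, 2.13], [-1.5, 1.42], [0.17, 2.43], [-1.26, 4.41], [0.16, 1.93], [-2.52, 2.52]. Speed limits (rad/s): [1.89, 1.89, 2.39, 2.39, 3.01, 3.01, 3.01].

INTERFACE

Orientations are given as [roll, pitch, yaw] about the fixed x, y, z axes, in that order (R = Rz(yaw) Ry(pitch) Rx(roll)).
In Python, from workcell import observe, viewer, bot gives the robot as it stands. The module is installed in compiled form; this text tells all that it offers.
- The arm moves only by the tool play_rows, never from a script. Its argument "motion" is a list of rows, each a list of 7 numbers: the shift along the tool's x, y, z in cm, then the turn, a rotation vector about the tool's x, y, z in rad, then the opening, from -1 (shut) to 1 (fully open), so that 0 is half open. A call has exactly 5 rows; each row is the pose to reach, as a shift and turn from the pose commanded when the call began, along the tool's axes at that moment; what a row does not reach only later rows make up. A row lasts 1/10 s, in which the tool goes at most 50 mm and 8.59 degrees, less where a joint would pass 70% of its speed; a pose out of reach is approached as far as the arm can. A call with a gripper value outside its range is refused whole. The fingers move at their own pace and stop on an object; "squeeze" is the grip in N (left out, the last holds). Time passes only in rows, so rows that repeat a pose let the fingers close, or fill a call up. It gives the time, the measured TCP pose, the force, the opening and the grip force at its end, in the units of the state.
- observe(): the state, without advancing time (a new reading comes with each control period).
- viewer.grab_frame(name): name is "scene" or "top"; returns (picture, depth): 384x512x3 uint8, red, green, blue; 384x512 float32, m along the optical axis (not along the pixel's ray), 0 where there is no reading.
- viewer.camera_info(name): a dict with "fx", "fy", "cx", "cy" (pixels), "R" (3x3) and "t" (3): a world point X has camera coordinates R X + t. Camera axes: x right, y down, z forward; pixel columns grow to the right and rows downward; lengths in m; the calibration is good to about 2 mm. A picture is of the moment at which its call begins. camera_info takes no time and is no camera call.
- bot.job_done(): hands the job in; it is judged then, once.
The state is a dict: "clock": time; "qpos": joint angles; "qd": joint speeds; "joint_efforts": joint torques, N m; "position": TCP position; "tool_rot": TCP orientation; "force": force on the tool from outside, world axes, zero at the start; "moment": the same for the moment, N m; "grip_width": finger opening in m; "finger_force": force on a finger pad.
Only numpy, scipy, OpenCV 4.12 (cv2) and the standard library are available. Lean on these libraries where they do the work, as an engineer would, in place of code of your own. Each camera call takes 0.05 s, during which the arm holds its last target. There are 200 camera calls.

TASK

Take the steel hanging eye out of the wooden block and push its stem straight down into the metal socket in the rail of the face-down picture frame until it clicks fully home, pressing with no more than 25 N. Then, still gripping it, prove that it holds: pull straight up with slowly rising force to about 15 N, hold that for about one second without ever going above 20 N, ease off, set it back down fully home and let go. Do not disturb the jar, the brush or the brass weight.

Things in the scene. Friction and masses are not known exactly. Their poses are not given: they have to be found in the camera images.
- hanger_eye (a point): Loose steel hanging eye, 80 g, upright in the block at first. This point is the middle of its grip, a flat upright loop: 34 mm wide along own x, 10 mm thick along own y, 40 mm tall (own z, up; top 20 mm above this point), with a 16 x 20 mm window. Grip it from above across the 10 mm thickness. Below the loop: a round flange 28 mm across, 4 mm thick, underside 24 mm below this point
- hanger_stem (a point): Centre of the flange's underside, where the hanging eye's round stem begins; same axes as hanger_eye. The stem is 16 mm across and 31 mm long downwards, with a groove (10 mm across) 6 to 21.5 mm below this point; its last 8.5 mm taper to an 8 mm tip. It goes into the socket at any yaw
- socket_mouth (a point): Centre of the mouth (top face, 42 mm above the bench) of the socket: an aluminium plate 34 x 56 mm with a round 18 mm hole, z up, in the near rail of the frame. Two hidden spring jaws 7 to 20 mm down click into the stem's groove; pushing past them takes about 5 to 15 N. Fully home the flange rests on this face; the clicked stem has 1.5 to 9.5 mm of free lift, unknown, before the jaws hold it
- socket (a joint): Travel in m of the socket plate on its stiff spring: 0 unloaded, negative when the flange presses it down, about 1 mm for every 16 N
- catch (a joint): Travel in m of the hidden jaws under the plate on their own stiff spring: 0 unloaded, positive when the stem pulls them up, negative when it pushes them down, about 1 mm for every 16 N. It moves alike whatever the free lift is
- frame: Dark wooden picture frame lying face down, fixed to the bench. 230 mm along its x, 270 mm along its y, rails 36 mm wide and 40 mm high, backing board between them 22 mm high. Origin under its centre; the socket's centre is at x = -97 mm, y = 0 in its frame, in the middle of its near (-x) rail
- block: Light wooden block fixed to the bench, 70 x 90 x 42 mm high, origin under its centre. A round 19 mm hole in the middle of its top holds the hanger's stem loosely, the flange resting on top. Left or right of the frame
- jar: Closed white plastic jar, 68 mm across and 85 mm high, origin under its centre. Leave it alone
- weight: Brass paperweight, 52 mm across, 36 mm high, with a narrow top, standing on the frame's backing board, origin under its centre. Leave it alone
- brush: Brush, 170 mm long, lying on the bench beside the frame. Leave it alone
There are look-alikes about, which are no part of the job. There is more than one size of the part that bears hanger_eye; the job needs the middle-sized.

How it is judged:
By the outcome, as a careful person would: the job done as asked, in the order asked, and still so for the second after the job is handed in, with the robot touching nothing.
It also fails if it takes over 61 s, if anything falls off the work surface, if the arm or the gripper's body presses on something with over 40 N, if the wrist force passes 120 N, or if a joint passes its speed limit or range.

## Working session

There is one attempt and no reset: what is moved stays moved. The work goes in short steps, Python scripts to look and compute and a tool call to move; the robot and the scene stay as the last step left them, time stands still between calls to the robot, and variables do not carry over. Pictures are saved under pics/ and viewed, at most 10 in all, crops included, and the job is handed in when it is done.

Besides the shell and the picture viewer there is one more tool, called after "Call:" as name(argument=value, ...), one argument or row to a line, values as JSON. play_rows: Moves the arm, as the interface text tells. Its arguments: {"type":"object","properties":{"motion":{"type":"array"},"squeeze":{"type":"number"}},"required":["motion"]}

```bash
mkdir -p pics; cat > h.py <<'E'
import numpy as np, cv2
from workcell import observe, viewer, bot
def grab(n,tag):
    p,d=viewer.grab_frame(n); cv2.imwrite(f'pics/{tag}.png',p[:,:,::-1]); np.savez(f'pics/{tag}.npz',p=p,d=d); return p,d
def onplane(n,u,v,z):
    c=viewer.camera_info(n); R=np.array(c['R']);t=np.array(c['t'])
    r=R.T@np.array([(u-c['cx'])/c['fx'],(v-c['cy'])/c['fy'],1]); o=-R.T@t
    return o+r*(z-o[2])/r[2]
def cloud(n,d):
    c=viewer.camera_info(n); R=np.array(c['R']);t=np.array(c['t'])
    v,u=np.mgrid[:d.shape[0],:d.shape[1]]
    X=np.stack([(u-c['cx'])/c['fx']*d,(v-c['cy'])/c['fy']*d,d],-1)
    return (X-t)@R
E
python3 - <<'E'
from h import *
s=observe(); print({k:np.round(v,3) for k,v in s.items()}, bot.pinch_z)
for n in('scene','top'):
    p,d=grab(n,n+'0'); c=viewer.camera_info(n); print(n,np.round(-np.array(c['R']).T@c['t'],3),c['fx'],np.round(c['R'],2).tolist())
a=cv2.imread('pics/scene0.png');b=cv2.imread('pics/top0.png')
cv2.imwrite('pics/s0b.png',cv2.resize(a,(800,600)));cv2.imwrite('pics/t0b.png',cv2.resize(b,(800,600)))
E
```

```text
{'clock': np.float64(0.0), 'qpos': array([ 1.199,  0.522, -0.036,  1.6  ,  0.021,  1.021, -0.113]), 'qd': array([ 0.   ,  0.   , -0.   , -0.   , -0.   , -0.001,  0.   ]), 'joint_efforts': array([ 0.0000e+00, -9.2709e+01,  1.9800e+00, -3.6993e+01,  1.8000e-02,
        8.0000e-03, -0.0000e+00]), 'position': array([ 0.186, -0.596,  0.231]), 'tool_rot': array([-3.14 ,  0.   ,  0.302]), 'force': array([-0.49 ,  0.602, -0.432]), 'moment': array([-0.001,  0.012, -0.005]), 'finger_force': np.float64(0.0), 'grip_width': np.float64(0.085)} 0.0187
scene [1.247 0.482 0.882] 475.0201827442428 [[-0.56, 0.83, 0.02], [0.55, 0.39, -0.73], [-0.62, -0.4, -0.68]]
top [0.484 0.003 1.163] 413.97067739531485 [[-0.02, -1.0, -0.01], [-1.0, 0.02, -0.06], [0.06, 0.01, -1.0]]
```

View pics/s0b.png

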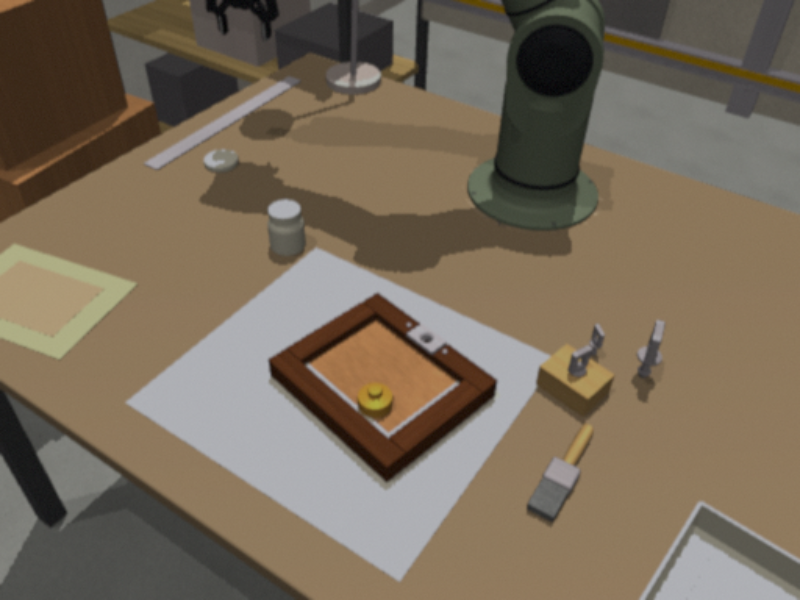

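View pics/t0b.png

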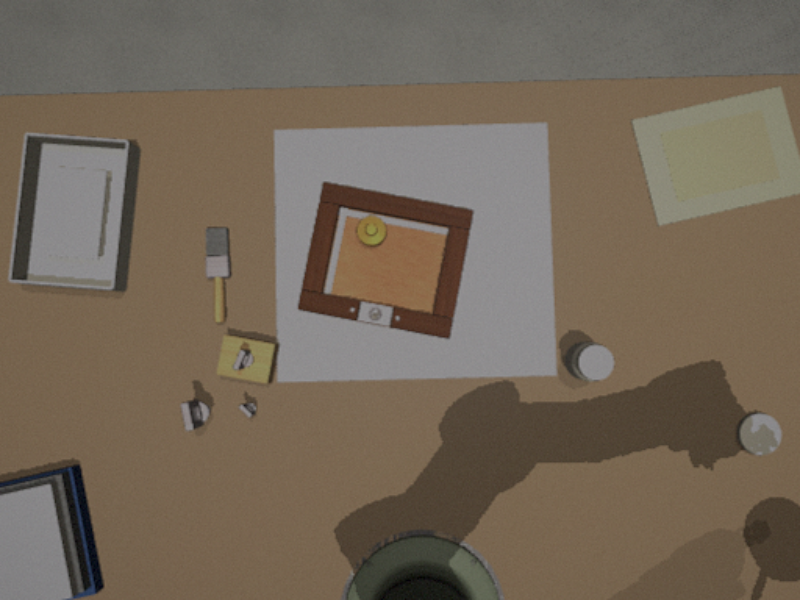

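The scene view shows the eye in the yellow block near (585,360), with look-alikes to its right. In the top view the block is at (245,358), the socket plate at (375,314), the weight at (371,230), the brush at (218,270) and the jar at (590,362). Next I'll measure.

```bash
python3 - <<'E'
from h import *
zt=np.load('pics/top0.npz');zs=np.load('pics/scene0.npz')
f=.64
for n,z in(('top',zt),('scene',zs)):
    P=cloud(n,z['d']); p=z['p']
    # eye: points above block top
    if n=='top': box=(slice(205,255),slice(130,185))
    else: box=(slice(200,265),slice(340,400))
    Q=P[box]; C=p[box].astype(int)
    grey=(abs(C[...,0]-C[...,2])<30)
    m=(Q[...,2]>.055)&(Q[...,2]<.12)
    q=Q[m]; print(n,'eye',len(q),q.mean(0).round(4),q.min(0).round(4),q.max(0).round(4))
    if len(q)>5:
        xy=q[:,:2]; w,V=np.linalg.eigh(np.cov(xy.T)); print(' axis yaw',np.degrees(np.arctan2(V[1,1],V[0,1])),np.sqrt(w))
    hsv=cv2.cvtColor(p,cv2.COLOR_RGB2HSV)[box]
    b=(Q[...,2]>.034)&(Q[...,2]<.048)
    uv=np.argwhere(b).astype(np.float32)
    r=cv2.minAreaRect(Q[b][:,:2].astype(np.float32)*1000); print(' block',r, b.sum())
P=cloud('top',zt['d'])
m=(P[...,2]>.033)&(P[...,2]<.05)&(P[...,0]>.3)&(P[...,1]>-.2)&(P[...,1]<.2)
m[:, :188]=0
r=cv2.minAreaRect(P[m][:,:2].astype(np.float32)*1000); print('frame',r,m.sum())
print(cv2.boxPoints(r).round(1).tolist())
print('socket hole', onplane('top',375*f,314*f,.042), 'scene', onplane('scene',427*f,337*f,.042))
a=zt['p'][195:215,220:265]; b=zt['p'][210:260,130:190]
c=zs['p'][195:265,340:400]; d=zs['p'][195:235,250:300]
rs=lambda i:cv2.resize(i,(400,300),interpolation=cv2.INTER_CUBIC)
cv2.imwrite('pics/c1.png',np.vstack([np.hstack([rs(a),rs(b)]),np.hstack([rs(c),rs(d)])])[:,:,::-1])
E
```

```text
top eye 81 [0.4525 0.2932 0.0795] [0.4365 0.2839 0.0552] [0.4695 0.3049 0.0904]
 axis yaw 155.60574616948094 [0.00307454 0.01027256]
 block ((452.6072998046875, 294.7606506347656), (91.2807846069336, 70.42172241210938), 78.24394226074219) 776
scene eye 154 [0.4463 0.2968 0.0722] [0.3582 0.2851 0.055 ] [0.4748 0.3073 0.0878]
 axis yaw 179.31489818644835 [0.00567509 0.03298108]
 block ((430.51971435546875, 302.2458801269531), (91.47573852539062, 130.48439025878906), 77.81672668457031) 817
frame ((620.567626953125, 48.88386535644531), (270.56793212890625, 230.23643493652344), 77.68307495117188) 4278
[[479.20001220703125, -58.70000076293945], [704.2000122070312, -107.80000305175781], [761.9000244140625, 156.5], [537.0, 205.60000610351562]]
socket hole [0.52338904 0.06919217 0.042     ] scene [0.52706284 0.07209598 0.042     ]
```

View pics/c1.png

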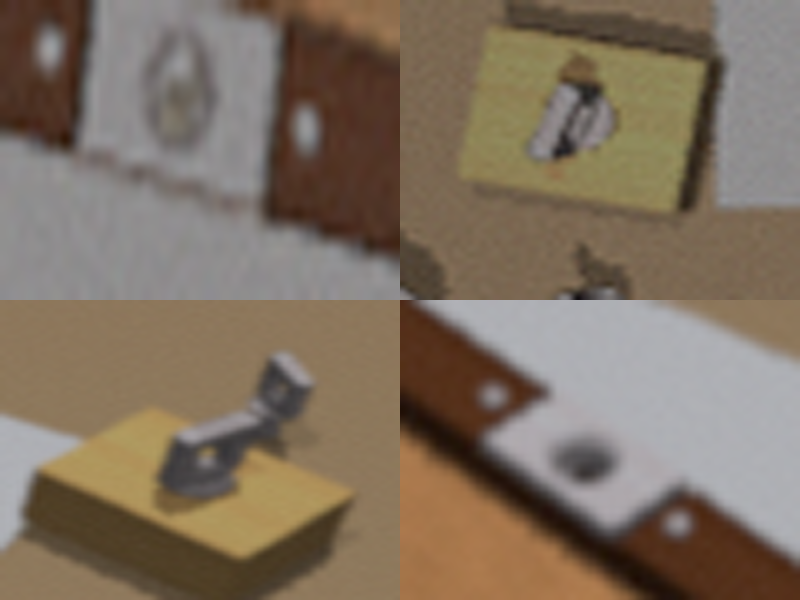

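The crops show the plate hole around (180,95) in the top-left panel. The eye's loop sits above its flange in the block, its top bar angled, with the small look-alike behind it. I'll do one refinement of the eye and plate before moving.

```bash
python3 - <<'E'
from h import *
for n in('top','scene'):
    z=np.load(f'pics/{n}0.npz'); P=cloud(n,z['d']); p=z['p']; X=P.reshape(-1,3); C=p.reshape(-1,3).astype(int)
    near=(np.hypot(X[:,0]-.4526,X[:,1]-.2948)<.026)
    b=near&(abs(X[:,2]-.042)<.006); print(n,'block top z',np.median(X[b,2]).round(4))
    e=near&(X[:,2]>.078); q=X[e]; print(' top bar',e.sum(),np.median(q[:,2]).round(4),cv2.minAreaRect(q[:,:2].astype(np.float32)*1000))
    # plate: bright grey pixels at ~42mm near predicted socket
    hsv=cv2.cvtColor(p,cv2.COLOR_RGB2HSV).reshape(-1,3)
    s=(np.abs((X[:,:2]-[.5258,.0696])@np.array([[.977,.213],[-.213,.977]]))<[.017,.034]).all(1)&(abs(X[:,2]-.042)<.008)&(hsv[:,1]<60)&(hsv[:,2]>90)
    print(' plate',s.sum(),np.median(X[s,2]).round(4),cv2.minAreaRect(X[s,:2].astype(np.float32)*1000))
    # hole: dark pixels inside plate
    mm=(np.hypot(X[:,0]-.5258,X[:,1]-.0696)<.014)
    v=hsv[mm,2]; idx=np.where(mm)[0]; dk=idx[v<np.percentile(v,75)-35] if n=='scene' else idx[v<np.percentile(v,75)-20]
    uv=np.c_[dk%512,dk//512]; print(' hole px',len(dk),uv.mean(0),onplane(n,*((uv.min(0)+uv.max(0))/2),.042).round(4))
E
```

```text
top block top z 0.0426
 top bar 57 0.0865 ((452.731689453125, 294.25604248046875), (10.480018615722656, 33.87412643432617), 65.8063735961914)
 plate 228 0.0418 ((526.0639038085938, 70.0501708984375), (58.02822494506836, 33.74246597290039), 77.23234558105469)
 hole px 27 [240.22222222 201.11111111] [0.5246 0.0692 0.042 ]
scene block top z 0.0418
 top bar 64 0.0841 ((456.4779357910156, 296.9860534667969), (11.63180923461914, 34.16166687011719), 69.2739028930664)
 plate 199 0.0407 ((526.1438598632812, 69.29664611816406), (61.74483871459961, 33.12694549560547), 77.72441101074219)
 hole px 28 [272.71428571 215.96428571] [0.5291 0.0711 0.042 ]
```

```bash
cat >> h.py <<'E'
def plan(pts):
    for (a,b) in zip(pts,pts[1:]):
        d=np.array(b[:3])-a[:3]; c,s=np.cos(a[3]),np.sin(a[3])
        v=np.array([d[0]*c+d[1]*s, d[0]*s-d[1]*c, -d[2]])*100; t=-((b[3]-a[3]+np.pi)%(2*np.pi)-np.pi)
        print('full shift cm',v.round(2),'turn z',round(t,4))
def now():
    s=observe(); r=s['tool_rot']; print('t',round(float(s['clock']),2),'pos',np.round(s['position'],4),'rot',np.round(r,4),'F',np.round(s['force'],2),'M',np.round(s['moment'],2),'w',round(float(s['grip_width']),4),'ff',round(float(s['finger_force']),1)); return s
E
python3 -c "
from h import *
s=now(); p=list(s['position'])
plan([p+[.302],[.33,-.45,.231,.785],[.48,-.29,.231,1.268],[.51,-.09,.231,1.751],[.5,.11,.21,2.234],[.453,.295,.17,2.717]])"
```

```text
t 0.1 pos [ 0.1856 -0.5965  0.2308] rot [-3.1405e+00  1.0000e-04  3.0170e-01] F [-0.16  0.13  0.06] M [ 0.05 -0.05  0.03] w 0.0854 ff 0.0
full shift cm [18.14 -9.69 -0.02] turn z -0.483
full shift cm [21.92 -0.72 -0.  ] turn z -0.483
full shift cm [19.98 -3.1  -0.  ] turn z -0.483
full shift cm [19.86  2.6   2.1 ] turn z -0.483
full shift cm [17.47  7.69  4.  ] turn z -0.483
```

Call:
play_rows(
  motion=[
    [3.6,-1.9,0,0,0,-0.097,1],
    [7.3,-3.9,0,0,0,-0.193,1],
    [10.9,-5.8,0,0,0,-0.29,1],
    [14.5,-7.8,0,0,0,-0.386,1],
    [18.1,-9.7,0,0,0,-0.483,1],
  ],
)

```text
clock: 0.6
position: [0.3306, -0.4489, 0.2312]
tool_rot: [-3.141, 0.0, 0.789]
force: [0.4, 0.2, 0.7]
grip_width: 0.0852
finger_force: 0.0
```

Call:
play_rows(
  motion=[
    [4.4,-0.1,0,0,0,-0.097,1],
    [8.8,-0.3,0,0,0,-0.193,1],
    [13.2,-0.4,0,0,0,-0.29,1],
    [17.5,-0.6,0,0,0,-0.386,1],
    [21.9,-0.7,0,0,0,-0.483,1],
  ],
)

```text
clock: 1.1
position: [0.4805, -0.2892, 0.2312]
tool_rot: [-3.141, 0.0, 1.271]
force: [0.9, -1.2, 0.1]
grip_width: 0.0856
finger_force: 0.0
```

Call:
play_rows(
  motion=[
    [4.0,-0.6,0,0,0,-0.097,1],
    [8.0,-1.2,0,0,0,-0.193,1],
    [12.0,-1.9,0,0,0,-0.29,1],
    [16.0,-2.5,0,0,0,-0.386,1],
    [20.0,-3.1,0,0,0,-0.483,1],
  ],
)

```text
clock: 1.6
position: [0.5097, -0.089, 0.2312]
tool_rot: [-3.141, 0.0, 1.755]
force: [1.1, -0.4, 0.1]
grip_width: 0.0853
finger_force: 0.0
```

Call:
play_rows(
  motion=[
    [4.0,0.5,0.4,0,0,-0.097,1],
    [8.0,1.0,0.8,0,0,-0.193,1],
    [12.0,1.6,1.2,0,0,-0.29,1],
    [16.0,2.1,1.7,0,0,-0.386,1],
    [19.9,2.6,2.1,0,0,-0.483,1],
  ],
)

```text
clock: 2.1
position: [0.4993, 0.1114, 0.21]
tool_rot: [-3.141, -0.0, 2.238]
force: [0.6, 0.4, 0.1]
grip_width: 0.0854
finger_force: 0.0
```

Call:
play_rows(
  motion=[
    [3.5,1.5,0.8,0,0,-0.097,1],
    [7.0,3.1,1.6,0,0,-0.193,1],
    [10.5,4.6,2.4,0,0,-0.29,1],
    [14.0,6.2,3.2,0,0,-0.386,1],
    [17.5,7.7,4.0,0,0,-0.483,1],
  ],
)

```text
clock: 2.6
position: [0.4522, 0.2966, 0.1698]
tool_rot: [-3.141, -0.0, 2.72]
force: [0.9, -1.0, 0.1]
grip_width: 0.0855
finger_force: 0.0
```

```bash
python3 -c "
from h import *
s=now(); print(s['qpos'].round(3)); plan([list(s['position'])+[s['tool_rot'][2]],[.453,.2945,.12,2.717]])"
```

```text
t 2.6 pos [0.4522 0.2966 0.1698] rot [-3.1414e+00 -1.0000e-04  2.7205e+00] F [ 0.88 -0.97  0.1 ] M [-0.01 -0.01 -0.01] w 0.0855 ff 0.0
[-0.13   0.57  -0.779  1.854  0.496  0.922  0.01 ]
full shift cm [-0.16 -0.16  4.98] turn z 0.0035
```

Call:
play_rows(
  motion=[
    [-0.15,-0.15,2,0,0,0.003,0.2],
    [-0.15,-0.15,5,0,0,0.003,0],
    [-0.15,-0.15,8,0,0,0.003,0],
    [-0.15,-0.15,10.5,0,0,0.003,0],
    [-0.15,-0.15,11.7,0,0,0.003,0],
  ],
)

```text
clock: 3.1
position: [0.4527, 0.2926, 0.0512]
tool_rot: [-3.139, -0.001, 2.714]
force: [0.0, -0.8, -0.5]
grip_width: 0.0427
finger_force: 0.0
```

Call:
play_rows(
  motion=[
    [0,0,0,0,0,0,-0.3],
    [0,0,0,0,0,0,-0.5],
    [0,0,0,0,0,0,-0.7],
    [0,0,0,0,0,0,-0.8],
    [0,0,0,0,0,0,-1],
  ],
  squeeze=20,
)

```text
clock: 3.6
position: [0.4542, 0.2937, 0.0544]
tool_rot: [3.14, 0.001, 2.714]
force: [-0.3, -0.0, 8.1]
grip_width: 0.0097
finger_force: 22.3
```

```bash
python3 -c "
from h import *
s=now()"
```

```text
t 3.6 pos [0.4542 0.2937 0.0544] rot [3.1400e+00 1.1000e-03 2.7135e+00] F [-0.29 -0.03  8.06] M [-0.04  0.14  0.03] w 0.0097 ff 22.3
```

Call:
play_rows(
  motion=[
    [0,0,0,0,0,0,-1],
    [0,0,0,0,0,0,-1],
    [0,0,-0.1,0,0,0,-1],
    [0,0,-0.2,0,0,0,-1],
    [0,0,-0.2,0,0,0,-1],
  ],
  squeeze=90,
)

```text
clock: 4.1
position: [0.4539, 0.2936, 0.0558]
tool_rot: [3.14, 0.0, 2.714]
force: [1.5, 2.4, 1.6]
grip_width: 0.0085
finger_force: 87.9
```

```bash
python3 -c "
from h import *
s=now()"
```

```text
t 4.1 pos [0.4539 0.2936 0.0558] rot [3.1405e+00 4.0000e-04 2.7137e+00] F [1.48 2.41 1.61] M [ 0.54 -0.33 -0.05] w 0.0085 ff 87.9
```

Call:
play_rows(
  motion=[
    [0,0,-0.7,0,0,0,-1],
    [0,0,-2.2,0,0,0,-1],
    [0,0,-4.5,0,0,0,-1],
    [0,0,-7,0,0,0,-1],
    [0,0,-8.5,0,0,0,-1],
  ],
)

```text
clock: 4.6
position: [0.4536, 0.2932, 0.1423]
tool_rot: [3.141, 0.001, 2.714]
force: [0.1, 1.0, -0.8]
grip_width: 0.0088
finger_force: 88.6
```

```bash
python3 -c "
from h import *
s=now();grab('top','t1')
p=list(s['position'])+[s['tool_rot'][2]]
plan([p,[.5269,.069,.14,2.714]])"
```

```text
t 4.6 pos [0.4536 0.2932 0.1423] rot [3.1412e+00 7.0000e-04 2.7137e+00] F [ 0.09  0.95 -0.78] M [-0.01  0.01  0.04] w 0.0088 ff 88.6
full shift cm [-15.97 -17.36   0.23] turn z -0.0003
```

Call:
play_rows(
  motion=[
    [-2,-2.1,0,0,0,0,-1],
    [-5,-5.4,0,0,0,0,-1],
    [-8,-8.7,0,0,0,0,-1],
    [-11,-12,0,0,0,0,-1],
    [-13.5,-14.7,0,0,0,0,-1],
  ],
)

```text
clock: 5.15
position: [0.5154, 0.1006, 0.14]
tool_rot: [-3.14, -0.0, 2.712]
force: [0.1, 0.6, -0.5]
grip_width: 0.0089
finger_force: 88.6
```

Call:
play_rows(
  motion=[
    [-1.7,-1.8,0.2,0,0,0,-1],
    [-2.5,-2.7,1,0,0,0,-1],
    [-2.5,-2.7,2,0,0,0,-1],
    [-2.5,-2.7,2.5,0,0,0,-1],
    [-2.5,-2.7,2.5,0,0,0,-1],
  ],
)

```text
clock: 5.65
position: [0.526, 0.0701, 0.1144]
tool_rot: [-3.141, -0.002, 2.716]
force: [0.1, -0.3, -1.4]
grip_width: 0.0083
finger_force: 88.6
```

```bash
python3 - <<'E'
from h import *
s=now(); p,d=grab('scene','s2')
plan([list(s['position'])+[s['tool_rot'][2]],[.5269,.069,.105,2.714]])
c=p[140:260,190:350]; cv2.imwrite('pics/s2c.png',cv2.resize(c,(800,600),interpolation=cv2.INTER_CUBIC)[:,:,::-1])
E
```

```text
t 5.65 pos [0.526  0.0701 0.1144] rot [-3.1413e+00 -1.6000e-03  2.7159e+00] F [ 0.1  -0.28 -1.41] M [-0.   -0.03  0.01] w 0.0083 ff 88.6
full shift cm [-0.12 -0.06  0.94] turn z 0.0019
```

View pics/s2c.png

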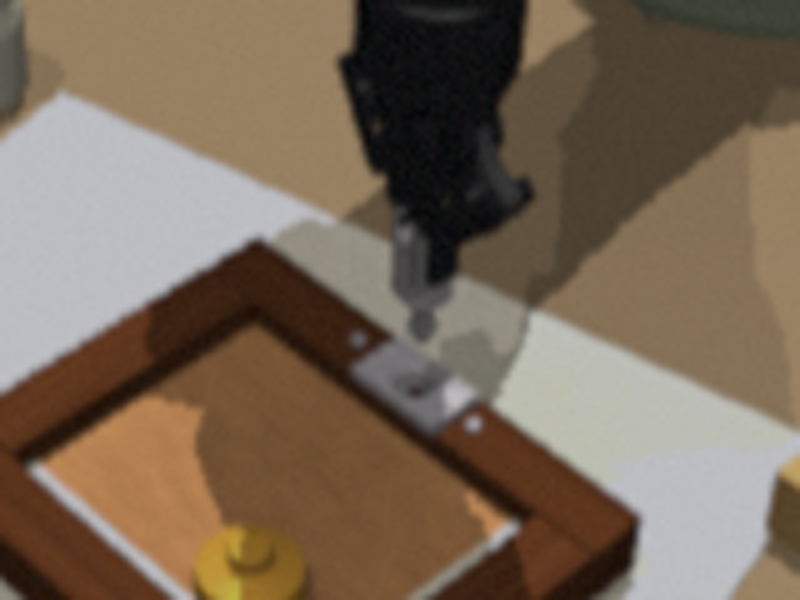

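The eye hangs upright in the gripper. Its tip is at crop (421,338) and the socket hole at about (416,386). I'll compare the two in this same camera.

```bash
python3 - <<'E'
from h import *
print('tip',onplane('scene',190+421/5,140+338/5,.0696).round(4),'hole',onplane('scene',190+416/5,140+386/5,.042).round(4))
E
```

```text
tip [0.5261 0.0726 0.0696] hole [0.5316 0.0747 0.042 ]
```

```bash
python3 - <<'E'
from h import *
c=viewer.camera_info('scene');R=np.array(c['R']);t=np.array(c['t'])
def pr(X):
    x=R@np.array(X)+t; return np.array([c['fx']*x[0]/x[2]+c['cx'],c['fy']*x[1]/x[2]+c['cy']])
for z in(.042,.0696,.09,.1): print(z,pr([.526,.070,z]).round(2),pr([.5269,.069,z]).round(2))
print('per mm x,y',pr([.527,.07,.042])-pr([.526,.07,.042]),pr([.526,.071,.042])-pr([.526,.07,.042]))
p=np.load('pics/s2.npz')['p']
g=p[...].astype(int).max(2)
for v in range(196,222): print(v,g[v,264:284])
E
```

```text
0.042 [272.8  215.08] [272.26 215.13]
0.0696 [273.31 207.15] [272.77 207.2 ]
0.09 [273.7  201.12] [273.15 201.17]
0.1 [273.89 198.11] [273.34 198.16]
per mm x,y [-0.21565674  0.23554024] [0.34036258 0.16522958]
196 [145 148 147 138  98  72  75  73  63  65  65  44  32  37  46  69 102 135
 142 138]
197 [147 147 150 139 105  78  75  71  67  69  71  63  57  62  71  85 112 142
 148 149]
198 [148 146 148 144 121  90  78  74  75  71  75  77  80  80  83  89 112 144
 148 147]
199 [147 146 146 147 138 115  91  79  79  80  83  85  84  83  85  97 123 144
 148 146]
200 [146 148 147 148 145 139 117  95  87  91  88  87  82  90  99 119 139 146
 148 146]
201 [147 147 146 147 146 148 139 118  92  85  86  85  92 111 125 139 144 146
 146 146]
202 [144 147 146 146 147 147 147 134  99  74  74  77  95 134 143 147 146 145
 146 147]
203 [120 137 144 148 148 148 145 129  92  69  71  72  92 130 146 147 146 145
 147 148]
204 [ 80 107 130 143 147 146 142 116  80  70  73  75  89 118 142 147 145 146
 148 146]
205 [ 53  70  97 121 135 146 142 115  84  74  74  76  88 119 142 148 146 145
 147 146]
206 [ 52  53  63  8
[... 672 characters left out ...]
117]
214 [115 117 119 115 110 109 106 106 103 106 103  93  90  93  95 101 113 123
 121 117]
215 [110 115 118 112 106  99  94  92  90  90  86  84  84  87  94 106 127 140
 131 120]
216 [100 107 114 112 102  91  91  88  87  85  79  73  76  85 102 134 156 162
 150 136]
217 [ 80  94 106 113 104  92  91  83  70  68  72  72  79  94 122 160 174 175
 170 161]
218 [ 64  76  91 103 108 102  95  79  62  58  70  81  97 111 136 178 188 186
 184 177]
219 [ 47  59  73  87  98 104 104  96  85  83  92 100 109 114 137 178 191 190
 184 168]
220 [ 40  45  56  66  82  94 102 110 110 109 111 113 115 115 131 166 186 188
 165 129]
221 [ 50  43  44  49  61  76  92 106 111 114 113 115 114 113 124 153 170 160
 128  92]
```

Call:
play_rows(
  motion=[
    [-0.1,-0.05,0.5,0,0,0,-1],
    [-0.1,-0.05,1.2,0,0,0,-1],
    [-0.1,-0.05,1.9,0,0,0,-1],
    [-0.1,-0.05,2.4,0,0,0,-1],
    [-0.1,-0.05,2.4,0,0,0,-1],
  ],
)

```text
clock: 6.2
position: [0.5272, 0.0677, 0.0905]
tool_rot: [-3.141, -0.001, 2.714]
force: [-1.2, -0.4, -0.3]
grip_width: 0.0087
finger_force: 88.6
```

```bash
python3 - <<'E'
from h import *
s=now(); p,d=grab('scene','s3')
c=p[180:240,235:315]; cv2.imwrite('pics/s3c.png',cv2.resize(c,(800,600),interpolation=cv2.INTER_CUBIC)[:,:,::-1])
E
```

```text
t 6.2 pos [0.5272 0.0677 0.0905] rot [-3.1411e+00 -1.1000e-03  2.7139e+00] F [-1.22 -0.38 -0.32] M [ 0.   -0.06  0.02] w 0.0087 ff 88.6
```

View pics/s3c.png

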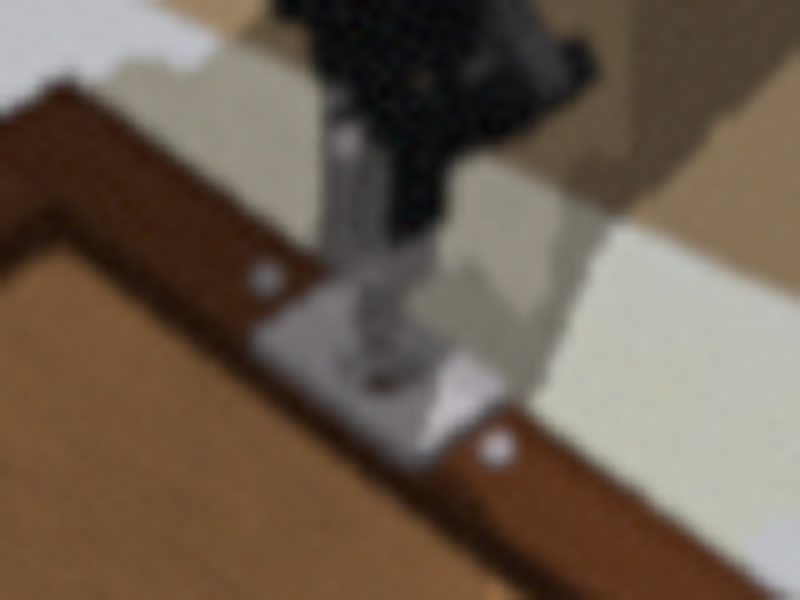

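The stem is centred over the hole, column 381 against about 380, and roughly 4 mm above the mouth. I'll go down into the mouth and feel for contact.

Call:
play_rows(
  motion=[
    [0.05,0.05,0.2,0,0,0,-1],
    [0.05,0.05,0.5,0,0,0,-1],
    [0.05,0.05,0.8,0,0,0,-1],
    [0.05,0.05,1.1,0,0,0,-1],
    [0.05,0.05,1.2,0,0,0,-1],
  ],
)

```text
clock: 6.75
position: [0.5273, 0.0684, 0.0789]
tool_rot: [-3.141, -0.0, 2.714]
force: [-0.9, 0.7, -0.9]
grip_width: 0.0082
finger_force: 88.6
```

```bash
python3 -c "
from h import *
s=now()"
```

```text
t 6.75 pos [0.5273 0.0684 0.0789] rot [-3.1415e+00 -3.0000e-04  2.7138e+00] F [-0.9   0.7  -0.87] M [0.03 0.05 0.02] w 0.0082 ff 88.6
```

Call:
play_rows(
  motion=[
    [0,0,0.1,0,0,0,-1],
    [0,0,0.25,0,0,0,-1],
    [0,0,0.4,0,0,0,-1],
    [0,0,0.5,0,0,0,-1],
    [0,0,0.5,0,0,0,-1],
  ],
)

```text
clock: 7.25
position: [0.5274, 0.0684, 0.0742]
tool_rot: [3.141, -0.0, 2.714]
force: [0.8, -0.1, -0.9]
grip_width: 0.0086
finger_force: 88.6
```

Call:
play_rows(
  motion=[
    [0,0,0.1,0,0,0,-1],
    [0,0,0.2,0,0,0,-1],
    [0,0,0.3,0,0,0,-1],
    [0,0,0.4,0,0,0,-1],
    [0,0,0.4,0,0,0,-1],
  ],
)

```text
clock: 7.75
position: [0.5275, 0.0685, 0.0703]
tool_rot: [3.141, 0.0, 2.714]
force: [-0.1, 1.3, 2.3]
grip_width: 0.0088
finger_force: 89.0
```

Call:
play_rows(
  motion=[
    [0,0,0.1,0,0,0,-1],
    [0,0,0.2,0,0,0,-1],
    [0,0,0.3,0,0,0,-1],
    [0,0,0.3,0,0,0,-1],
    [0,0,0.3,0,0,0,-1],
  ],
)

```text
clock: 8.25
position: [0.5276, 0.0685, 0.0675]
tool_rot: [3.141, 0.0, 2.714]
force: [-0.8, 1.6, 6.3]
grip_width: 0.0086
finger_force: 89.6
```

Call:
play_rows(
  motion=[
    [0,0,0.1,0,0,0,-1],
    [0,0,0.2,0,0,0,-1],
    [0,0,0.3,0,0,0,-1],
    [0,0,0.3,0,0,0,-1],
    [0,0,0.3,0,0,0,-1],
  ],
)

```text
clock: 8.75
position: [0.5273, 0.0684, 0.0641]
tool_rot: [-3.142, -0.0, 2.714]
force: [1.4, 2.1, -0.3]
grip_width: 0.0086
finger_force: 88.6
```

Call:
play_rows(
  motion=[
    [0,0,0.15,0,0,0,-1],
    [0,0,0.3,0,0,0,-1],
    [0,0,0.45,0,0,0,-1],
    [0,0,0.6,0,0,0,-1],
    [0,0,0.6,0,0,0,-1],
  ],
)

```text
clock: 9.25
position: [0.5272, 0.0683, 0.058]
tool_rot: [-3.141, -0.0, 2.714]
force: [0.4, 0.9, -0.7]
grip_width: 0.0086
finger_force: 89.1
```

Call:
play_rows(
  motion=[
    [0,0,0.05,0,0,0,-1],
    [0,0,0.1,0,0,0,-1],
    [0,0,0.15,0,0,0,-1],
    [0,0,0.2,0,0,0,-1],
    [0,0,0.2,0,0,0,-1],
  ],
)

```text
clock: 9.75
position: [0.5274, 0.0683, 0.0563]
tool_rot: [-3.142, -0.0, 2.714]
force: [0.7, 1.2, -0.3]
grip_width: 0.0086
finger_force: 89.1
```

Call:
play_rows(
  motion=[
    [0,0,0.03,0,0,0,-1],
    [0,0,0.06,0,0,0,-1],
    [0,0,0.09,0,0,0,-1],
    [0,0,0.12,0,0,0,-1],
    [0,0,0.12,0,0,0,-1],
  ],
)

```text
clock: 10.25
position: [0.5274, 0.0683, 0.0551]
tool_rot: [-3.142, -0.0, 2.714]
force: [0.4, 0.8, -0.4]
grip_width: 0.0085
finger_force: 89.2
```

Call:
play_rows(
  motion=[
    [0,0,0.03,0,0,0,-1],
    [0,0,0.06,0,0,0,-1],
    [0,0,0.09,0,0,0,-1],
    [0,0,0.12,0,0,0,-1],
    [0,0,0.12,0,0,0,-1],
  ],
)

```text
clock: 10.75
position: [0.5274, 0.0684, 0.0541]
tool_rot: [-3.142, 0.0, 2.714]
force: [-2.4, -0.1, 6.8]
grip_width: 0.0089
finger_force: 90.3
```

Call:
play_rows(
  motion=[
    [0,0,0.02,0,0,0,-1],
    [0,0,0.04,0,0,0,-1],
    [0,0,0.06,0,0,0,-1],
    [0,0,0.06,0,0,0,-1],
    [0,0,0.06,0,0,0,-1],
  ],
)

```text
clock: 11.25
position: [0.5275, 0.0684, 0.0538]
tool_rot: [-3.142, 0.0, 2.714]
force: [-3.7, 0.8, 12.4]
grip_width: 0.0084
finger_force: 91.1
```

Call:
play_rows(
  motion=[
    [0,0,-0.05,0,0,0,-1],
    [0,0,-0.1,0,0,0,-1],
    [0,0,-0.15,0,0,0,-1],
    [0,0,-0.2,0,0,0,-1],
    [0,0,-0.25,0,0,0,-1],
  ],
)

```text
clock: 11.75
position: [0.5273, 0.0683, 0.0557]
tool_rot: [-3.141, -0.0, 2.714]
force: [0.0, 1.8, -1.5]
grip_width: 0.0089
finger_force: 89.0
```

Call:
play_rows(
  motion=[
    [0,0,-0.03,0,0,0,-1],
    [0,0,-0.06,0,0,0,-1],
    [0,0,-0.09,0,0,0,-1],
    [0,0,-0.12,0,0,0,-1],
    [0,0,-0.12,0,0,0,-1],
  ],
)

```text
clock: 12.25
position: [0.5274, 0.0684, 0.057]
tool_rot: [3.142, 0.0, 2.714]
force: [-0.1, 1.8, -1.2]
grip_width: 0.0086
finger_force: 89.0
```

Call:
play_rows(
  motion=[
    [0,0,-0.03,0,0,0,-1],
    [0,0,-0.06,0,0,0,-1],
    [0,0,-0.09,0,0,0,-1],
    [0,0,-0.12,0,0,0,-1],
    [0,0,-0.12,0,0,0,-1],
  ],
)

```text
clock: 12.75
position: [0.5274, 0.0683, 0.0582]
tool_rot: [-3.142, 0.0, 2.714]
force: [0.5, 1.8, -1.2]
grip_width: 0.0087
finger_force: 89.0
```

Call:
play_rows(
  motion=[
    [0,0,-0.03,0,0,0,-1],
    [0,0,-0.06,0,0,0,-1],
    [0,0,-0.09,0,0,0,-1],
    [0,0,-0.12,0,0,0,-1],
    [0,0,-0.12,0,0,0,-1],
  ],
)

```text
clock: 13.25
position: [0.5274, 0.0684, 0.0594]
tool_rot: [3.142, 0.0, 2.714]
force: [1.2, 1.5, -1.7]
grip_width: 0.0087
finger_force: 89.0
```

Call:
play_rows(
  motion=[
    [0,0,-0.03,0,0,0,-1],
    [0,0,-0.06,0,0,0,-1],
    [0,0,-0.09,0,0,0,-1],
    [0,0,-0.12,0,0,0,-1],
    [0,0,-0.12,0,0,0,-1],
  ],
)

```text
clock: 13.75
position: [0.5274, 0.0684, 0.0607]
tool_rot: [3.142, 0.0, 2.714]
force: [-0.2, 2.1, 0.4]
grip_width: 0.0087
finger_force: 89.0
```

Call:
play_rows(
  motion=[
    [0,0,-0.03,0,0,0,-1],
    [0,0,-0.06,0,0,0,-1],
    [0,0,-0.09,0,0,0,-1],
    [0,0,-0.12,0,0,0,-1],
    [0,0,-0.12,0,0,0,-1],
  ],
)

```text
clock: 14.25
position: [0.5274, 0.0684, 0.0618]
tool_rot: [3.142, 0.0, 2.714]
force: [-0.0, 2.1, -0.6]
grip_width: 0.0085
finger_force: 89.0
```

Call:
play_rows(
  motion=[
    [0,0,-0.03,0,0,0,-1],
    [0,0,-0.06,0,0,0,-1],
    [0,0,-0.08,0,0,0,-1],
    [0,0,-0.1,0,0,0,-1],
    [0,0,-0.1,0,0,0,-1],
  ],
)

```text
clock: 14.75
position: [0.5273, 0.0683, 0.0626]
tool_rot: [-3.141, -0.0, 2.714]
force: [1.5, 2.1, -8.1]
grip_width: 0.0086
finger_force: 88.1
```

Call:
play_rows(
  motion=[
    [0,0,-0.01,0,0,0,-1],
    [0,0,-0.02,0,0,0,-1],
    [0,0,-0.03,0,0,0,-1],
    [0,0,-0.04,0,0,0,-1],
    [0,0,-0.04,0,0,0,-1],
  ],
)

```text
clock: 15.25
position: [0.5273, 0.0683, 0.0631]
tool_rot: [-3.141, -0.0, 2.714]
force: [0.9, 1.7, -13.1]
grip_width: 0.0087
finger_force: 87.5
```

```bash
python3 -c "
from h import *
s=now()"
```

```text
t 15.25 pos [0.5273 0.0683 0.0631] rot [-3.1415e+00 -3.0000e-04  2.7138e+00] F [  0.89   1.71 -13.13] M [ 0.49 -0.41  0.04] w 0.0087 ff 87.5
```

Call:
play_rows(
  motion=[
    [0,0,-0.01,0,0,0,-1],
    [0,0,-0.02,0,0,0,-1],
    [0,0,-0.025,0,0,0,-1],
    [0,0,-0.025,0,0,0,-1],
    [0,0,-0.025,0,0,0,-1],
  ],
)

```text
clock: 15.75
position: [0.5273, 0.0683, 0.0634]
tool_rot: [-3.141, -0.0, 2.714]
force: [1.1, 0.9, -15.8]
grip_width: 0.0087
finger_force: 87.5
```

Call:
play_rows(
  motion=[
    [0,0,0,0,0,0,-1],
    [0,0,0,0,0,0,-1],
    [0,0,0,0,0,0,-1],
    [0,0,0,0,0,0,-1],
    [0,0,0,0,0,0,-1],
  ],
)

```text
clock: 16.25
position: [0.5273, 0.0683, 0.0634]
tool_rot: [-3.141, -0.0, 2.714]
force: [0.3, 1.5, -17.0]
grip_width: 0.0086
finger_force: 87.5
```

Call:
play_rows(
  motion=[
    [0,0,0.005,0,0,0,-1],
    [0,0,0.005,0,0,0,-1],
    [0,0,0.005,0,0,0,-1],
    [0,0,0.005,0,0,0,-1],
    [0,0,0.005,0,0,0,-1],
  ],
)

```text
clock: 16.75
position: [0.5274, 0.0683, 0.0634]
tool_rot: [-3.142, -0.0, 2.714]
force: [-0.7, 1.7, -16.0]
grip_width: 0.0084
finger_force: 87.5
```

Call:
play_rows(
  motion=[
    [0,0,0.04,0,0,0,-1],
    [0,0,0.08,0,0,0,-1],
    [0,0,0.12,0,0,0,-1],
    [0,0,0.16,0,0,0,-1],
    [0,0,0.2,0,0,0,-1],
  ],
)

```text
clock: 17.25
position: [0.5279, 0.0685, 0.0618]
tool_rot: [3.141, 0.001, 2.714]
force: [0.6, 0.9, 0.3]
grip_width: 0.0087
finger_force: 89.6
```

Call:
play_rows(
  motion=[
    [0,0,0.15,0,0,0,-1],
    [0,0,0.3,0,0,0,-1],
    [0,0,0.45,0,0,0,-1],
    [0,0,0.6,0,0,0,-1],
    [0,0,0.65,0,0,0,-1],
  ],
)

```text
clock: 17.75
position: [0.5274, 0.0685, 0.0548]
tool_rot: [3.142, -0.0, 2.714]
force: [-0.1, 1.3, -0.1]
grip_width: 0.0084
finger_force: 89.7
```

Call:
play_rows(
  motion=[
    [0,0,0.03,0,0,0,-1],
    [0,0,0.06,0,0,0,-1],
    [0,0,0.09,0,0,0,-1],
    [0,0,0.12,0,0,0,-1],
    [0,0,0.12,0,0,0,-1],
  ],
)

```text
clock: 18.25
position: [0.5274, 0.0685, 0.054]
tool_rot: [3.142, 0.0, 2.714]
force: [-2.5, 2.2, 9.1]
grip_width: 0.0086
finger_force: 91.2
```

Call:
play_rows(
  motion=[
    [0,0,-0.02,0,0,0,-1],
    [0,0,-0.05,0,0,0,-1],
    [0,0,-0.05,0,0,0,-1],
    [0,0,-0.05,0,0,0,-1],
    [0,0,-0.05,0,0,0,-1],
  ],
  squeeze=20,
)

```text
clock: 18.75
position: [0.5274, 0.0685, 0.0543]
tool_rot: [3.141, 0.0, 2.714]
force: [-1.2, 0.8, 4.7]
grip_width: 0.0088
finger_force: 90.5
```

Call:
play_rows(
  motion=[
    [0,0,0,0,0,0,-0.6],
    [0,0,0,0,0,0,-0.3],
    [0,0,0,0,0,0,0],
    [0,0,0,0,0,0,0],
    [0,0,0,0,0,0,0],
  ],
)

```text
clock: 19.25
position: [0.5274, 0.0683, 0.0542]
tool_rot: [-3.142, -0.0, 2.714]
force: [-0.5, 0.3, -0.1]
grip_width: 0.0428
finger_force: 0.0
```

```bash
python3 -c "
from h import *
s=now()"
```

```text
t 19.25 pos [0.5274 0.0683 0.0542] rot [-3.1415e+00 -1.0000e-04  2.7137e+00] F [-0.53  0.33 -0.07] M [-0.03 -0.03 -0.02] w 0.0428 ff 0.0
```

Released with no residual force. I'll lift clear, move aside toward the robot, and look.

Call:
play_rows(
  motion=[
    [0,0,-0.5,0,0,0,0],
    [0,0,-2,0,0,0,0],
    [0,0,-5,0,0,0,0],
    [0,0,-9,0,0,0,0],
    [0,0,-13,0,0,0,0],
  ],
)

```text
clock: 19.75
position: [0.5269, 0.0686, 0.1867]
tool_rot: [3.141, -0.0, 2.715]
force: [0.3, -1.1, -0.5]
grip_width: 0.0429
finger_force: 0.0
```

Call:
play_rows(
  motion=[
    [3,3,-1,0,0,0,0],
    [6,6,-2,0,0,0,0],
    [9,9,-2,0,0,0,0],
    [12,12,-2,0,0,0,0],
    [12,12,-2,0,0,0,0],
  ],
)

```text
clock: 20.25
position: [0.4655, 0.2328, 0.206]
tool_rot: [3.139, -0.0, 2.721]
force: [0.7, -0.3, -0.6]
grip_width: 0.0428
finger_force: 0.0
```

```bash
python3 - <<'E'
from h import *
s=now(); p,d=grab('scene','s5'); q,e=grab('top','t5')
P=cloud('top',e); m=(np.hypot(P[...,0]-.527,P[...,1]-.069)<.025)&(P[...,2]>.07)&(P[...,2]<.12)
print(m.sum(),np.median(P[m],0) if m.any() else '')
a=p[130:310,170:410]; b=q[110:250,120:400]
cv2.imwrite('pics/f.png',np.vstack([cv2.resize(a,(400,300),interpolation=cv2.INTER_CUBIC),cv2.resize(b,(400,200))])[:,:,::-1])
E
```

```text
t 20.25 pos [0.4655 0.2328 0.206 ] rot [ 3.1386e+00 -3.0000e-04  2.7212e+00] F [ 0.73 -0.29 -0.55] M [-0.05 -0.03 -0.02] w 0.0428 ff 0.0
50 [0.52455733 0.06902599 0.08600518]
```

View pics/f.png

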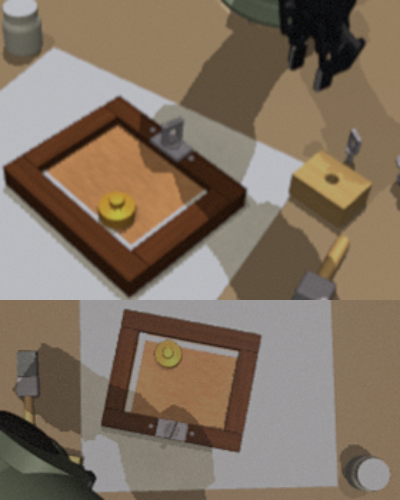

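The eye stands upright in the socket at crop (173,135), with its top at 86.0 mm, which is the fully home height. The block is empty, and the weight, jar and brush are where they were. I'm handing in.

```bash
python3 -c "
from workcell import bot
print(bot.job_done())"
```

```text
the job is handed in; nothing more can be done
None
```

The hanging eye clicked fully home in the socket with readings no higher than about 12 N while pressing, held a straight-up pull of about 15–17 N for just over a second, was set back down fully home and let go; the job was handed in after about 20 s, with the jar, brush and weight untouched.

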